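# Clamp a plaster mould in a screw press and lock the screw

### The arm

A 6-joint arm with a two-finger parallel gripper is mounted at the origin on the work surface; the furniture and walls round the work are solid. World frame = base frame: x ahead of the robot, y to its left, z up, the work surface at z = 0. Lengths are in m, angles in degrees, forces in N, time in s.
With the tool pointing down it reaches from about 0.3 to 0.75 m from the base axis. Payload 8.5 kg.
Tool frame: the origin (TCP) lies midway between the tips of the shut fingers; the grasp point (between the pads) lies 19 mm behind it; y points along the fingers, x is the direction in which the jaws open and shut, and the axes are right-handed (so a half turn about y gives the same grasp; the last joint's range is limited). The gripper opens to 85 mm and grips with 20 to 120 N. Pads are 22 mm wide; open, the fingers measure 114 mm over their backs; the gripper's body (76 mm by 85 mm) begins 54 mm behind the grasp point. The pads swing forward as they close: fully open they stand 13 mm farther back than shut.
Start: joints at [62.493, 21.807, 74.336, -0, 83.858, -12.336], TCP at [0.144, 0.531, 0.231] pointing down, gripper open.
Joint ranges: [-178.18, 178.18], [-50.72, 133.34], [12.68, 142.11], [-81.47, 261.47], [9.98, 163.14], [-165.26, 165.26]. Speed limits (degrees/s): [136.94, 136.94, 180, 180, 180, 180].

### API

Orientations are given as a 3x3 rotation matrix whose columns are the frame's x, y, z axes.
In Python, from rig import env gives the robot as it stands.
- The arm moves only by the tool carry_out, never from a script. Its argument "plan" is a list of rows, each a list of 3 entries, a list of its own where there are three numbers: the shift along the tool's x, y, z in m, then the turn, a rotation vector about the tool's x, y, z in degrees, then the finger opening in m, from 0 to 0.0854. In form: [[[dx, dy, dz], [ax, ay, az], jaw], ...]. A call has 1 to 8 rows; each row shifts and turns the commanded pose from where the row before left it, along the tool's axes as they then stand; what a row does not reach is not made up. A row lasts 1/8 s, in which the tool goes at most 62.5 mm and 10.7 degrees, less where a joint would pass 70% of its speed; a pose out of reach is approached as far as the arm can. A call is refused whole if a number of a shift passes 0.0625 or a number of a turn 10.7, either way. A call with a gripper value outside its range is refused whole. The fingers move at their own pace and stop on an object; "force" is the grip in N (left out, the last holds). Time passes only in rows, so rows that do not move let the fingers close. It gives the time, the measured TCP pose, the force and the opening at its end, in the units of the state.
- env.observe(): the state, without advancing time (a new reading comes with each control period).
- env.get_image(name): name is "scene" or "side" or "wrist"; returns a dict with "image" (480x640x3 uint8, red, green, blue), "vfov" (degrees; the focal length in pixels is half the picture's height over the tangent of half this angle, whatever the lens; pixels are square), "cx", "cy" (the principal point, pixels), "rvec" (rotation vector, rad) and "tvec" (3), from world to camera coordinates, as OpenCV has them; the wrist camera has in their place "tool_from_camera" (4x4, takes a point from camera to tool coordinates, whose origin is the TCP and whose axes are the tool frame's). Camera axes: x right, y down, z forward; pixel columns grow to the right and rows downward; lengths in m; the calibration is good to about 2 mm. A picture is of the moment at which its call begins: read the wrist's pose just before it. There is no depth.
- env.close_job(): hands the job in, once; it reports no verdict.
Trained networks look in a picture, given as the dict that the camera call returned (one of the last four; its "shot" number tells which), for a name from the list of things; names that differ only in an ending like _2 or _b are one class to them, and where a whole thing is asked for, a point or a joint stands for the part that bears it (a point fixed in the world has none). Each returns a list of dicts, best first, with "conf" (0 to 1); they miss things now and then, are a little off and sometimes report something else, mostly with a low value. They report only what shows in the picture. A call takes as long as a camera call.
- env.outline_of(target, picture): "mask" (480x640 bool, what is visible of it) and "pixel" ([row, column] in pixels, amid what is visible of it).
The state is a dict: "time_s": time; "q": joint angles; "qvel": joint speeds; "joint_efforts": joint torques, N m; "position": TCP position; "tool_rot": TCP orientation; "ft_force": force on the tool from outside, world axes, zero at the start; "wrist_torque": the same for the moment, N m; "grip_width": finger opening in m.
Only numpy, scipy, OpenCV 4.12 (cv2) and the standard library are available. Lean on these libraries where they do the work, as an engineer would, in place of code of your own. Each camera call takes 0.05 s, during which the arm holds its last target.

### The job

Clamp the plaster mould in the small screw press: free the lock ring, wind the knurled head on top clockwise until the foot presses firmly on the mould, but stop well before the plaster would crack, and then do the lock ring up tight again so that the setting cannot creep. Leave the mould and the things round the press where they are.

Things in the scene. Friction and masses are not known exactly. Their poses are not given: they have to be found in the camera images.
- screw_press: Grey screw press, bolted down: base 172 x 124 x 16 mm, column at the back (+x end), arm over the base (top at z 104 mm) with a round boss 50 mm across at its end (top at z 122). Origin: underside of the base, on the upright axis of the screw; x towards the column, z up. On this axis above the boss: lock ring (z 123 to 141 mm), small gap, knurled head (z 144 to 172).
- ring_center (a point): Centre of the lock ring: lugged steel ring, 54 mm across, 18 mm high, between boss and head. Seen from above, anticlockwise loosens (it rises 1.3 mm per rad), clockwise tightens. At the start it is tight, 0.75 to 1.0 rad past first bite; about 0.2 to 0.5 N m breaks it loose; free, it runs at 0.04 N m, up to 1.9 rad above first bite. While it is tight the head is locked.
- lock_ring: The same lock ring; origin on the axis at its underside, 9 mm below ring_center; z up.
- lock_washer: Keyed washer, 43 mm across, under the ring, nearly out of sight. The ring squeezes it with about 70 N per rad of turn past first bite; tightening takes 0.005 to 0.01 N m per N and goes jerkily. Tight means more than 40 N (some 0.6 rad past first bite); turned back as far as it was loosened, the ring is tight. The washer keeps the ring from dragging the head round.
- head_center (a point): Centre of the knurled head, the adjuster: steel knob 36 mm across, 28 mm high, above the lock ring. It stays at its height; clockwise from above drives the screw and foot down 2.2 mm per rad (steep thread). It runs at about 0.05 N m and needs 0.004 to 0.006 N m more for every N at the foot (about 0.3 N m in all at 60 N). It does not run back when let go.
- foot: Foot of the screw: steel disc 30 mm across, under the arm; turns with the head. Origin: centre of its lower face. At the start it hangs 2 to 7 mm above the mould's board; the touch is too fine to judge by eye. Once it touches, it presses harder by about 75 N per mm. Firm means 35 to 90 N on the mould; the plaster cracks above 150 N.
- mould: Two-part plaster mould, hand cast, 70 x 112 mm and about 40 mm high with the plywood pressure board that lies on it (all one body, 0.6 kg), lying loose on the press's base under the foot. Origin: centre of its underside; z up.
- cast_lump: Lump of cast resin, 65 x 100 x 29 mm, lying to the left of the press, towards the front; origin under its centre. Not to be moved.
- jar_lids: Two spare jar lids, stacked, 70 mm across, 25 mm high, lying to the right of the press; origin under the centre. Not to be moved.
- burnisher: Dark burnisher handle, 100 x 18 x 18 mm, lying to the left of the press, towards the back; origin under its centre. Not to be moved.

How it is judged (in metres and radians):
On the way, in this order (a step that is already met when the one before it is completed fails the run):
1. the lock ring has been loosened (contact force between lock_ring and lock_washer below 5 N), for 0.2 s.
2. the foot presses on the mould while the ring is loose (contact force between foot and mould above 35 N and contact force between lock_ring and lock_washer below 10 N), for 0.2 s.
3. the lock ring is tight again (contact force between lock_ring and lock_washer above 40 N), for 0.2 s.
At the end, for the whole second after the job is handed in: The foot presses on the mould with 35 to 90 N and stands still, the mould has not been shifted (4 mm), and the lock ring squeezes its washer with more than 40 N (contact force between foot and mould between 35 and 90 N and contact force between lock_ring and lock_washer above 40 N and linear speed of foot below 0.002 m/s and distance of mould from where it was at the start of the episode below 0.004 m); the robot touches nothing.
It fails at once if the plaster mould is cracked: the foot presses with more than 150 N (contact force between foot and mould above 150 N).
It fails at once if the lump of resin, the jar lids or the burnisher is shifted by more than 15 mm (distance of any of cast_lump, jar_lids, burnisher from where it was at the start of the episode above 0.015 m).
It also fails if it takes over 72 s, if anything falls off the work surface, if the arm or the gripper's body presses on something with over 40 N, if the wrist force passes 120 N, or if a joint passes its speed limit or range.

## Working session

There is one attempt and no reset: what is moved stays moved. The work goes in short steps, Python scripts to look and compute and a tool call to move; the robot and the scene stay as the last step left them, time stands still between calls to the robot, and variables do not carry over. Pictures are saved under pics/ and viewed, and the job is handed in when it is done.

Besides the shell and the picture viewer there is one more tool, called after "Call:" as a command line: name --argument value ..., lists and objects as JSON in quotes. carry_out: Moves the arm, as the interface text tells. Its arguments: {"type":"object","properties":{"plan":{"type":"array","items":{"type":"array"}},"force":{"type":"number"}},"required":["plan"]}

```bash
ls; mkdir -p pics; python3 - <<'E'
from rig import env
import cv2,numpy as np
o=env.observe()
print(o)
for n in ["scene","side","wrist"]:
    p=env.get_image(n)
    cv2.imwrite(f"pics/a_{n}.png",cv2.cvtColor(p["image"],cv2.COLOR_RGB2BGR))
    print(n,{k:v for k,v in p.items() if k!="image"})
    for t in ["lock_ring","head_center","screw_press","mould","foot","cast_lump","jar_lids","burnisher"]:
        r=env.outline_of(t,p)
        print(t,[(round(d["conf"],2),d["pixel"],int(d["mask"].sum())) for d in r[:2]])
E
```

```text
pics
{'time_s': 0.0, 'q': array([ 6.24920555e+01,  2.18432205e+01,  7.43867199e+01,  4.09829849e-04,
        8.38560132e+01, -1.23356181e+01]), 'qvel': array([-0.06934609,  0.07920141,  0.0219943 ,  0.0389907 , -0.12305611,
       -0.02465704]), 'joint_efforts': array([ 1.18275660e-03, -4.48470175e+01, -2.31277335e+01, -1.34250613e-04,
        4.76655303e-03,  1.07404210e-05]), 'position': array([0.14380827, 0.53056329, 0.23067929]), 'tool_rot': array([[ 2.61723282e-01, -6.99194729e-04, -9.65142702e-01],
       [ 9.65141845e-01, -1.32728822e-03,  2.61724012e-01],
       [-1.46401858e-03, -9.99998875e-01,  3.27439861e-04]]), 'ft_force': array([ 0.04537625,  0.28751643, -0.15669194]), 'wrist_torque': array([0.00332441, 0.02391558, 0.01979169]), 'grip_width': 0.08548075977338253}
scene {'vfov': 46.90638209358667, 'cx': 312.53050544765523, 'cy': 235.00464180277265, 'rvec': array([ 2.09738616, -0.84227804,  0.40464675]), 'tvec': array([-0.3106417 ,  0.32150355,  0.6082499 ]), 'shot': 1}
lock_ring [(0.83, [235.4, 277.9], 573), (0.27, [339.7, 323.8], 1811)]
head_center [(0.89, [223.7, 275.7
[... 648 characters left out ...]
8.2], 1588)]
jar_lids [(0.78, [261.9, 365.8], 231)]
burnisher [(0.87, [324.6, 280.7], 399)]
wrist {'vfov': 68.38254751821545, 'cx': 323.76215444296975, 'cy': 240.90559374262665, 'tool_from_camera': array([[ 9.99997351e-01, -2.06546173e-03, -1.01593366e-03,
        -5.03726407e-05],
       [ 4.43199588e-04, -2.60331620e-01,  9.65519161e-01,
        -1.42431108e-01],
       [-2.25872253e-03, -9.65517054e-01, -2.60330015e-01,
         6.63536833e-02],
       [ 0.00000000e+00,  0.00000000e+00,  0.00000000e+00,
         1.00000000e+00]]), 'shot': 3}
lock_ring []
head_center []
screw_press [(0.76, [472.9, 92.3], 421)]
mould []
foot []
cast_lump []
jar_lids [(0.32, [473.7, 91.0], 432)]
burnisher []
```

View pics/a_scene.png

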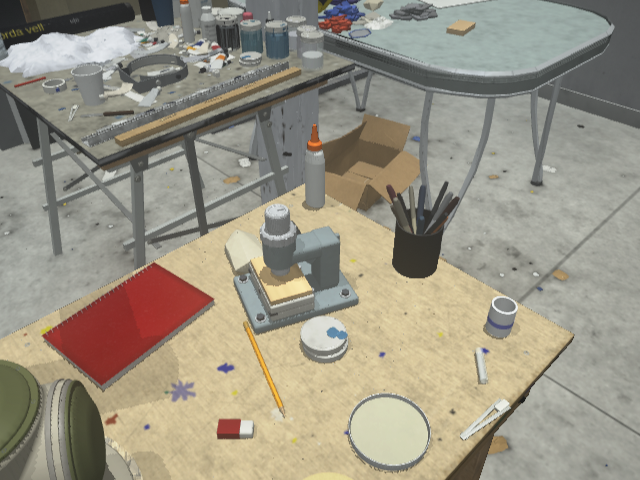

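View pics/a_side.png

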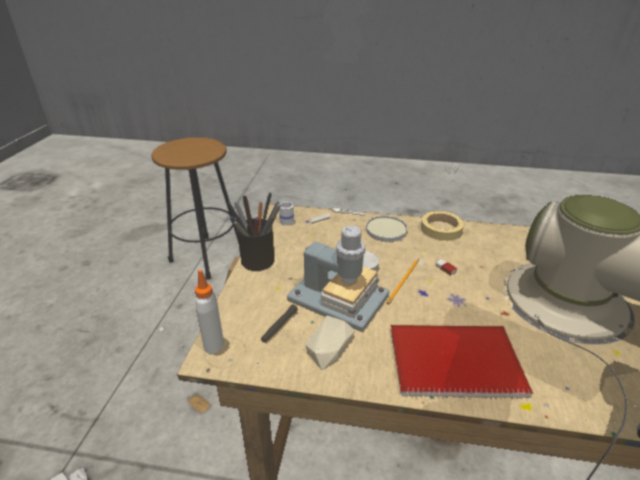

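View pics/a_wrist.png

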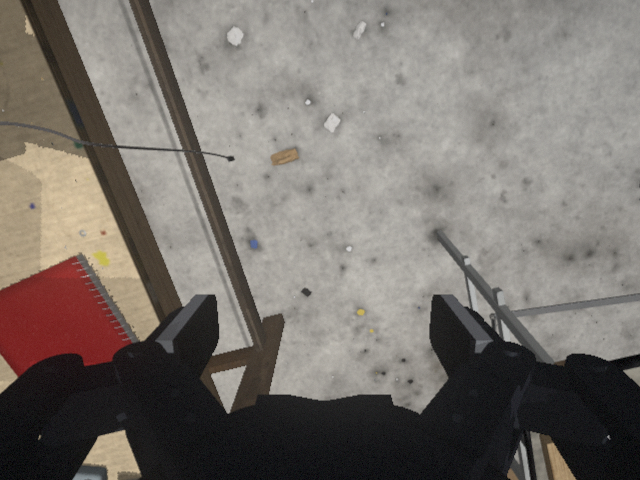

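```bash
cat > h.py <<'E'
from rig import env
import cv2,numpy as np
def K(p):
    f=240/np.tan(np.radians(p["vfov"])/2); return np.array([[f,0,p["cx"]],[0,f,p["cy"]],[0,0,1]])
def ext(p,o=None):
    if "rvec" in p:
        R,_=cv2.Rodrigues(p["rvec"]); return R,np.asarray(p["tvec"])
    T=np.eye(4);T[:3,:3]=o["tool_rot"];T[:3,3]=o["position"]
    W=np.linalg.inv(T@p["tool_from_camera"]); return W[:3,:3],W[:3,3]
def onz(p,uv,z,o=None):
    R,t=ext(p,o); d=R.T@np.linalg.inv(K(p))@np.array([uv[0],uv[1],1.]); c=-R.T@t
    return c+d*(z-c[2])/d[2]
def proj(p,X,o=None):
    R,t=ext(p,o); x=K(p)@(R@np.asarray(X)+t); return x[:2]/x[2]
def tri(L):
    A=np.zeros((3,3));b=np.zeros(3)
    for p,uv,o in L:
        R,t=ext(p,o); d=R.T@np.linalg.inv(K(p))@np.array([uv[0],uv[1],1.]); d/=np.linalg.norm(d); c=-R.T@t
        M=np.eye(3)-np.outer(d,d); A+=M;b+=M@c
    return np.linalg.solve(A,b)
def save(n,img,box=None,s=1):
    if box: img=img[box[1]:box[3],box[0]:box[2]]
    img=cv2.resize(img,None,fx=s,fy=s,interpolation=cv2.INTER_CUBIC)
    cv2.imwrite(f"pics/{n}.png",cv2.cvtColor(img,cv2.COLOR_RGB2BGR))
E
python3 - <<'E'
from h import *
P={n:env.get_image(n) for n in ["scene","side"]}
M={}
for n,p in P.items():
    for t in ["lock_ring","head_center","mould","screw_press","cast_lump","jar_lids","burnisher"]:
        r=env.outline_of(t,p)
        if r:
            M[n,t]=r[0]; m=r[0]["mask"]; ys,xs=np.nonzero(m); print(n,t,xs.min(),xs.max(),ys.min(),ys.max(),r[0]["pixel"],xs.mean(),ys.mean())
for t in ["lock_ring","head_center"]:
    c=[(P[n],np.argwhere(M[n,t]["mask"]).mean(0)[::-1],None) for n in P]
    print(t,tri(c),[onz(p,uv,{"lock_ring":.132,"head_center":.16}[t]) for p,uv,_ in c])
save("b_scene",P["scene"]["image"],(210,180,370,360),3.3)
save("b_side",P["side"]["image"],(250,210,410,370),3.7)
E
```

```text
scene lock_ring 260 296 223 247 [235.8, 276.1] 278.2078853046595 237.1326164874552
scene head_center 265 289 205 276 [224.1, 277.8] 277.357938718663 226.28272980501393
scene mould 249 313 257 320 [291.0, 282.7] 281.23476848090985 290.2766043866775
scene screw_press 234 358 205 332 [263.6, 299.2] 297.0302197802198 269.18565644881437
scene cast_lump 224 262 230 273 [249.8, 245.2] 242.35656108597286 250.1185520361991
scene jar_lids 300 347 316 362 [340.1, 326.3] 323.91068493150686 338.92328767123286
side lock_ring 336 365 242 259 [253.3, 348.2] 350.1385542168675 251.81024096385542
side head_center 341 360 226 283 [240.4, 350.8] 350.12808988764044 243.0943820224719
side mould 320 377 267 316 [292.8, 348.0] 348.93264563106794 292.65291262135923
side cast_lump 306 354 316 369 [339.4, 325.9] 328.88194878201125 341.48157401623985
side jar_lids 262 297 305 341 [320.7, 278.7] 280.14080459770116 322.5431034482759
side burnisher 262 297 304 341 [322.6, 275.3] 279.9620596205962 322.23035230352303
lock_ring [0.43693479 0.08200629 0.12123985] [array([0.42924144, 0.0713581 , 0.132     ]), array([0.43497193, 0.09763897, 0.132     ])]
head_center [0.43736085 0.08254559 0.1410725 ] [array([0.42197045, 0.06283131, 0.16      ]), array([0.43471343, 0.11028713, 0.16      ])]
```

View pics/b_scene.png

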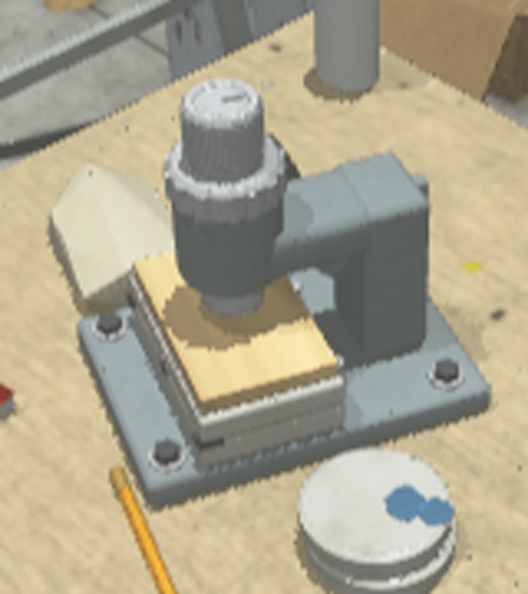

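View pics/b_side.png

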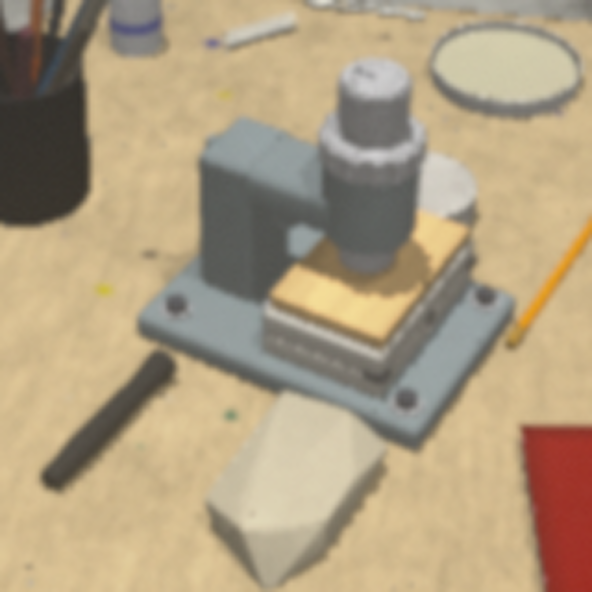

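```bash
python3 - <<'E'
from h import *
a=env.get_image("scene");b=env.get_image("side")
S=lambda x,y:(210+x/3.3-.35,180+y/3.3-.35); D=lambda x,y:(250+x/3.7-.36,210+y/3.7-.36)
u,v=S(222,102),D(376,78)
print("top",tri([(a,u,None),(b,v,None)]),onz(a,u,.172),onz(b,v,.172))
# bolts
for z in(.016,.02):
  print("scene bolts",[onz(a,S(*q),z).round(4)[:2] for q in[(108,322),(165,452),(447,370)]])
  print("side bolts",[onz(b,D(*q),z).round(4)[:2] for q in[(176,305),(406,398),(486,295)]])
E
```

```text
top [0.43710402 0.08224848 0.16872806] [0.43575927 0.07897522 0.172     ] [0.43557443 0.08849112 0.172     ]
scene bolts [array([0.4108, 0.1477]), array([0.3749, 0.0592]), array([0.5069, 0.0071])]
side bolts [array([0.5379, 0.0924]), array([0.4078, 0.143 ]), array([0.372 , 0.0558])]
scene bolts [array([0.4083, 0.1439]), array([0.3727, 0.056 ]), array([0.5038, 0.0042])]
side bolts [array([0.5368, 0.0969]), array([0.4076, 0.1472]), array([0.3721, 0.0606])]
```

Call:
carry_out --plan '[[[-0.036, -0.004, -0.04], [0, 0, 0], 0.0854], [[-0.036, -0.004, -0.04], [0, 0, 0], 0.0854], [[-0.036, -0.004, -0.04], [0, 0, 0], 0.0854], [[-0.036, -0.004, -0.04], [0, 0, 0], 0.0854], [[-0.036, -0.004, -0.04], [0, 0, 0], 0.0854], [[-0.036, -0.004, -0.04], [0, 0, 0], 0.0854], [[-0.036, -0.004, -0.04], [0, 0, 0], 0.0854], [[-0.036, -0.004, -0.04], [0, 0, 0], 0.0854]]'

```text
time_s: 3.25
position: [0.3781, 0.1675, 0.2637]
tool_rot: [[0.262, 0.001, -0.965], [0.965, 0.0, 0.262], [0.0, -1.0, -0.001]]
ft_force: [0.1, -0.2, -0.1]
grip_width: 0.0853
```

Call:
carry_out --plan '[[[-0.035, 0, -0.04], [0, 0, 0], 0.0854], [[-0.0346, 0, -0.04], [0, 0, 0], 0.0854], [[0, 0, 0], [0, 10.4, 0], 0.0854], [[0, 0, 0], [0, 10.4, 0], 0.0854], [[0, 0, 0], [0, 10.4, 0], 0.0854], [[0, 0, 0], [0, 10.4, 0], 0.0854], [[0, 0, 0], [0, 10.4, 0], 0.0854], [[0, 0, 0], [0, 10.4, 0], 0.0854]]'

```text
time_s: 4.25
position: [0.4364, 0.081, 0.2634]
tool_rot: [[0.978, 0.0, -0.209], [0.209, -0.0, 0.978], [0.0, -1.0, -0.0]]
ft_force: [-1.1, 0.2, -0.2]
grip_width: 0.0857
```

```bash
python3 - <<'E'
from h import *
o=env.observe(); print(o["q"].round(2),o["position"],o["tool_rot"].round(4),o["time_s"])
p=env.get_image("wrist"); save("c_wrist",p["image"])
for t in ["lock_ring","head_center","screw_press"]:
    for r in env.outline_of(t,p)[:1]:
        ys,xs=np.nonzero(r["mask"]); print(t,r["conf"],xs.min(),xs.max(),ys.min(),ys.max(),xs.mean(),ys.mean())
print(proj(p,[.437,.082,.172],o),proj(p,[.437,.082,.141],o))
E
```

```text
[ -4.84   9.62  86.33  -0.    84.05 -16.92] [0.43639754 0.08097801 0.26338243] [[ 9.778e-01  2.000e-04 -2.094e-01]
 [ 2.094e-01 -0.000e+00  9.778e-01]
 [ 1.000e-04 -1.000e+00 -1.000e-04]] 4.25
lock_ring 0.62 290 359 193 252 325.08711433756804 215.63278886872354
head_center 0.77 299 350 209 263 324.24424379232505 236.6316027088036
screw_press 0.79 249 432 125 294 346.8021019518124 219.8570100807893
[325.98685574 243.66634975] [325.7525796  232.88370791]
```

View pics/c_wrist.png

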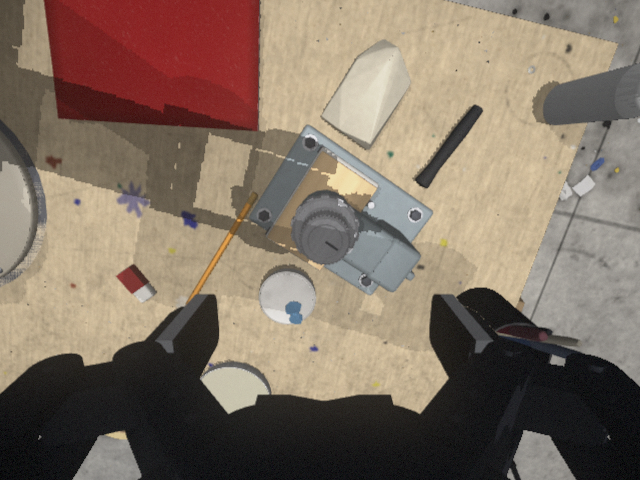

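```bash
python3 - <<'E'
from h import *
o=env.observe()
p=env.get_image("wrist"); im=p["image"].copy()
save("d0",im,(270,170,390,290),5)
big=cv2.resize(im[170:290,270:390],None,fx=5,fy=5,interpolation=cv2.INTER_CUBIC)
c=np.array([.4365,.0815])
def circ(r,z,col):
    pts=[proj(p,[c[0]+r*np.cos(a),c[1]+r*np.sin(a),z],o) for a in np.linspace(0,6.283,60)]
    pts=((np.array(pts)-[270,170]+.5)*5-.5).round().astype(int)
    cv2.polylines(big,[pts],True,col,1)
circ(.018,.172,(255,0,0));circ(.027,.141,(0,255,0));circ(.025,.122,(0,0,255))
cv2.imwrite("pics/d1.png",big[:,:,::-1])
E
```

```text
(no output)
```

View pics/d0.png

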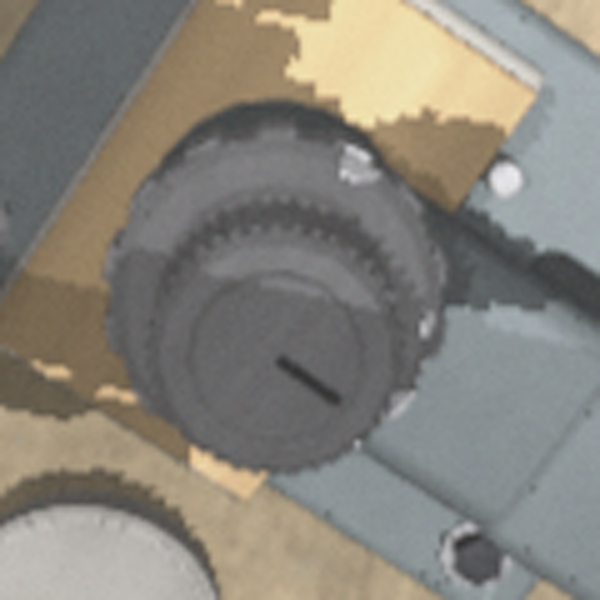

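View pics/d1.png

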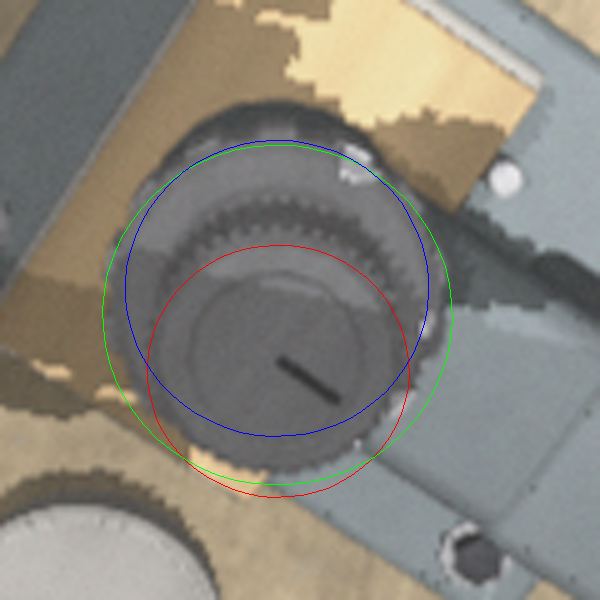

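Call:
carry_out --plan '[[[0, 0, 0], [0, 10, 0], 0.0854], [[0, 0, 0], [0, 10, 0], 0.0854], [[0, 0, 0], [0, 10, 0], 0.0854], [[0, 0, 0], [0, 10, 0], 0.0854], [[0, 0, 0], [0, 10, 0], 0.0854], [[0, 0, 0], [0, 10, 0], 0.0854], [[0, 0, 0], [0, 10, 0], 0.0854], [[0, 0, 0], [0, 10, 0], 0.0854]]'

```text
time_s: 5.5
position: [0.4364, 0.081, 0.2633]
tool_rot: [[0.379, 0.0, 0.925], [-0.925, -0.0, 0.379], [0.0, -1.0, 0.0]]
ft_force: [-0.6, -0.4, -0.3]
grip_width: 0.0856
```

Call:
carry_out --plan '[[[0, 0, 0], [0, 10, 0], 0.0854], [[0, 0, 0], [0, 10, 0], 0.0854], [[0, 0, 0], [0, 10, 0], 0.0854], [[0, 0, 0], [0, 10, 0], 0.0854], [[0, 0, 0], [0, 10, 0], 0.0854], [[0, 0, 0], [0, 10, 0], 0.0854], [[0, 0, 0], [0, 10, 0], 0.0854], [[0, 0, 0], [0, 0, 0], 0.0854]]'

```text
time_s: 6.5
position: [0.4364, 0.081, 0.2633]
tool_rot: [[-0.736, 0.0, 0.677], [-0.677, 0.0, -0.736], [-0.0, -1.0, 0.0]]
ft_force: [0.1, -0.1, -0.1]
grip_width: 0.0854
```

```bash
cat > ov.py <<'E'
from h import *
import sys
def ov(name,c,zr=0.141,s=5):
    o=env.observe(); print(o["q"].round(2),o["position"].round(4),o["tool_rot"].round(3).tolist(),o["time_s"])
    p=env.get_image("wrist"); im=p["image"]
    u=proj(p,[*c,.15],o).round().astype(int)-60; x0,y0=u
    big=cv2.resize(im[y0:y0+120,x0:x0+120],None,fx=s,fy=s,interpolation=cv2.INTER_CUBIC)
    raw=big.copy()
    for r,z,col in[(.018,.172,(255,0,0)),(.027,zr,(0,255,0)),(.025,.122,(0,0,255))]:
        pts=[proj(p,[c[0]+r*np.cos(a),c[1]+r*np.sin(a),z],o) for a in np.linspace(0,6.283,60)]
        pts=((np.array(pts)-[x0,y0]+.5)*s-.5).round().astype(int)
        cv2.polylines(big,[pts],True,col,1)
    cv2.imwrite(f"pics/{name}.png",big[:,:,::-1]); return p,o
E
python3 -c "
from ov import *
ov('e1',(.4365,.0835))"
```

```text
[ -4.83   9.62  86.33   0.    84.05 132.53] [0.4364 0.081  0.2633] [[-0.736, 0.0, 0.677], [-0.677, 0.0, -0.736], [-0.0, -1.0, 0.0]] 6.5
```

View pics/e1.png

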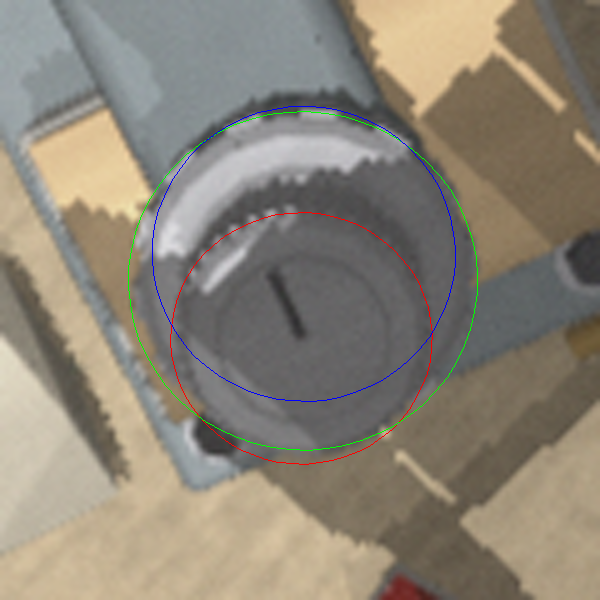

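Call:
carry_out --plan '[[[-0.0013, 0.038, -0.0017], [0, 0, 0], 0.0854], [[0, 0.038, 0], [0, 0, 0], 0.0854], [[0, 0.039, 0], [0, 0, 0], 0.0854], [[0, 0.0393, 0], [0, 0, 0], 0.0854], [[0, 0, 0], [0, 0, 0], 0.0854]]'

```text
time_s: 7.18
position: [0.4351, 0.0832, 0.1075]
tool_rot: [[-0.736, -0.005, 0.677], [-0.677, 0.0, -0.736], [0.003, -1.0, -0.004]]
ft_force: [-0.0, 0.2, 0.4]
grip_width: 0.0855
```

```bash
python3 - <<'E'
from h import *
o=env.observe();print(o["position"],o["ft_force"],o["wrist_torque"])
for n in["side","wrist"]:
    p=env.get_image(n); save("f_"+n,p["image"],(250,150,450,300) if n=="side" else None,4 if n=="side" else 1)
E
```

```text
[0.43505031 0.08319408 0.10753915] [-0.01660557  0.17223446  0.43153773] [-0.01291962 -0.0006646   0.02930334]
```

View pics/f_side.png

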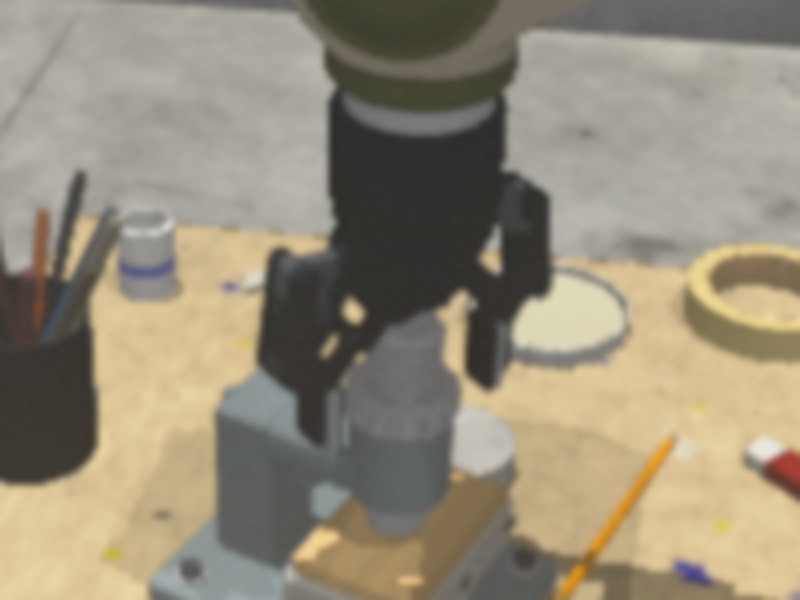

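View pics/f_wrist.png

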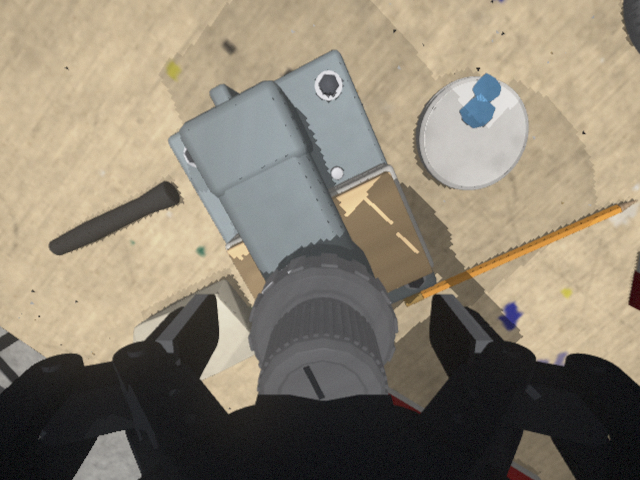

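Call:
carry_out --plan '[[[0, 0, 0], [0, 0, 0], 0.04], [[0, 0, 0], [0, 0, 0], 0.04], [[0, 0, 0], [0, 0, 0], 0.04], [[0, 0, 0], [0, 0, 0], 0.04]]' --force 80

```text
time_s: 7.78
position: [0.4369, 0.0831, 0.1108]
tool_rot: [[-0.737, 0.003, 0.675], [-0.676, -0.0, -0.737], [-0.002, -1.0, 0.002]]
ft_force: [-3.6, 0.4, 12.6]
grip_width: 0.0524
```

```bash
python3 - <<'E'
from h import *
o=env.observe();print(o)
for n in["side"]:
    p=env.get_image(n); save("g_"+n,p["image"],(250,150,450,300) if n=="side" else None,4 if n=="side" else 1)
E
```

```text
{'time_s': 7.775, 'q': array([-4.54245854e+00,  1.95218807e+01,  1.01265506e+02, -1.22640966e-02,
        5.90342744e+01,  1.32970608e+02]), 'qvel': array([-0.03244473, -0.04679019,  0.05769268,  0.02758566, -0.10589948,
        0.0340515 ]), 'joint_efforts': array([ -0.57206193, -31.0015583 , -15.35441279,   0.12477765,
        -0.77744365,   0.23086666]), 'position': array([0.43687894, 0.08311394, 0.11078272]), 'tool_rot': array([[-7.37354121e-01,  3.08829487e-03,  6.75499344e-01],
       [-6.75503481e-01, -4.29476879e-04, -7.37356673e-01],
       [-1.98706348e-03, -9.99995139e-01,  2.40283048e-03]]), 'ft_force': array([-3.63591757,  0.40438728, 12.64630162]), 'wrist_torque': array([0.02843989, 0.49820737, 0.2706917 ]), 'grip_width': 0.05240084440207754}
```

View pics/g_side.png

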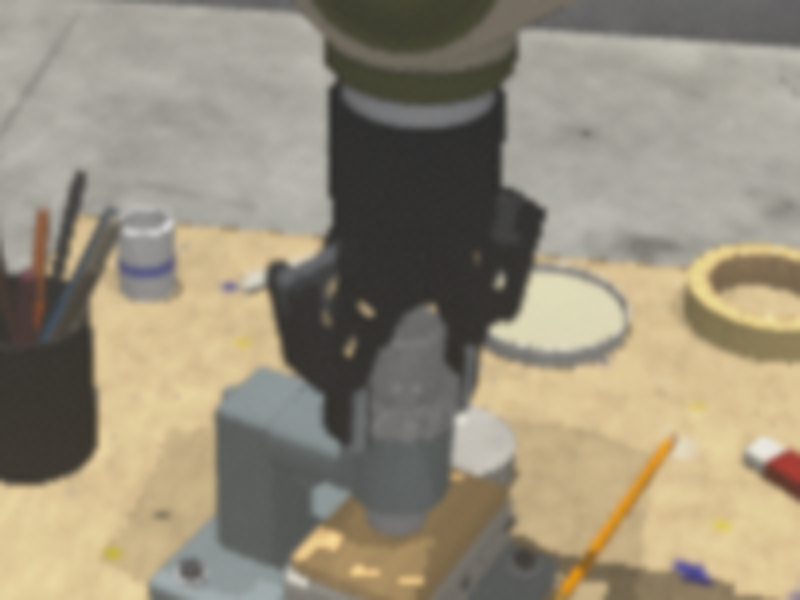

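Call:
carry_out --plan '[[[0, -0.0001, 0], [0, -4, 0], 0.04], [[0, -0.0001, 0], [0, -5, 0], 0.04], [[0, -0.0001, 0], [0, -5, 0], 0.04], [[0, -0.0001, 0], [0, -5, 0], 0.04], [[0, -0.0001, 0], [0, -5, 0], 0.04], [[0, -0.0001, 0], [0, -5, 0], 0.04], [[0, -0.0001, 0], [0, -5, 0], 0.04], [[0, -0.0001, 0], [0, -6, 0], 0.04]]'

```text
time_s: 8.82
position: [0.437, 0.0833, 0.111]
tool_rot: [[-0.129, 0.003, 0.992], [-0.992, 0.0, -0.129], [-0.001, -1.0, 0.003]]
ft_force: [-0.4, 1.1, 5.2]
grip_width: 0.0524
```

```bash
cat > st.py <<'E'
from h import *
o=env.observe();R=o["tool_rot"]
print("t",round(o["time_s"],2),"pos",o["position"].round(4),"yaw",np.degrees(np.arctan2(R[1,0],R[0,0])).round(2),"q6",o["q"][5].round(2),"F",o["ft_force"].round(1),"M",o["wrist_torque"].round(3),"eff6",o["joint_efforts"][5].round(3),"w",round(o["grip_width"],4), "tilt",R[:,1].round(4))
E
python3 st.py
```

```text
t 8.82 pos [0.437  0.0833 0.111 ] yaw -97.39 q6 92.82 F [-0.4  1.1  5.2] M [ 0.347  0.018 -0.112] eff6 1.019 w 0.0524 tilt [ 2.9e-03  4.0e-04 -1.0e+00]
```

Call:
carry_out --plan '[[[0, -0.0001, 0], [0, -5, 0], 0.04], [[0, -0.0001, 0], [0, -5, 0], 0.04], [[0, -0.0001, 0], [0, -5, 0], 0.04], [[0, -0.0001, 0], [0, -5, 0], 0.04], [[0, -0.0001, 0], [0, -5, 0], 0.04], [[0, -0.0001, 0], [0, -5, 0], 0.04], [[0, -0.0001, 0], [0, -5, 0], 0.04], [[0, 0, 0], [0, 0, 0], 0.04]]'

```text
time_s: 9.82
position: [0.4363, 0.0831, 0.1109]
tool_rot: [[0.462, 0.001, 0.887], [-0.887, -0.0, 0.462], [0.001, -1.0, 0.0]]
ft_force: [4.3, 6.4, -7.0]
grip_width: 0.052
```

```bash
python3 st.py
```

```text
t 9.82 pos [0.4363 0.0831 0.1109] yaw -62.5 q6 57.97 F [ 4.3  6.4 -7. ] M [ 0.371 -0.081  0.614] eff6 0.186 w 0.052 tilt [ 7.e-04 -3.e-04 -1.e+00]
```

Call:
carry_out --plan '[[[0, 0, 0], [0, 0, 0], 0.04], [[0, 0, 0], [0, 0, 0], 0.04]]'

```text
time_s: 10.07
position: [0.4365, 0.0833, 0.1108]
tool_rot: [[0.46, 0.001, 0.888], [-0.888, 0.0, 0.46], [0.0, -1.0, 0.001]]
ft_force: [-0.8, 3.4, 9.9]
grip_width: 0.0521
```

```bash
python3 st.py; python3 - <<'E'
from h import *
p=env.get_image("wrist"); save("h_w",p["image"],(200,220,450,420),3)
p=env.get_image("scene"); save("h_s",p["image"],(230,180,330,280),6)
E
```

```text
t 10.07 pos [0.4365 0.0833 0.1108] yaw -62.6 q6 58.05 F [-0.8  3.4  9.9] M [ 0.608  0.543 -0.186] eff6 0.482 w 0.0521 tilt [ 1.1e-03  3.0e-04 -1.0e+00]
```

View pics/h_w.png

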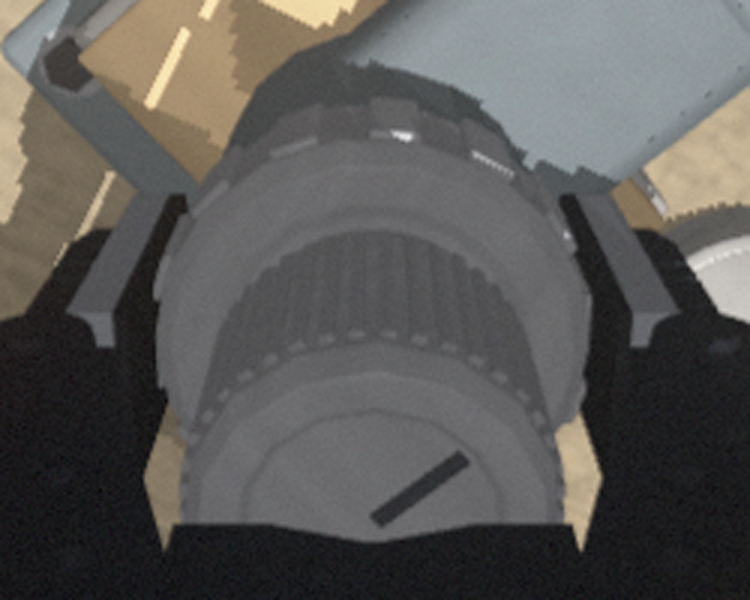

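View pics/h_s.png

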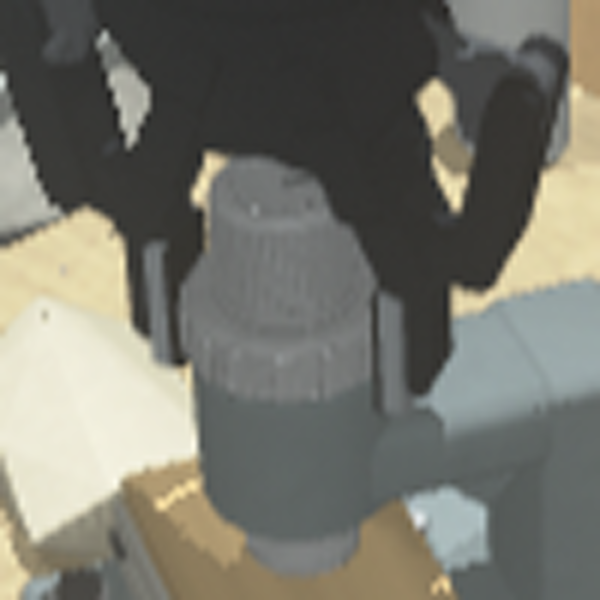

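```bash
python3 - <<'E'
import cv2
a=cv2.imread("pics/f_wrist.png")[220:420,200:450]
cv2.imwrite("pics/f_w2.png",cv2.resize(a,None,fx=3,fy=3,interpolation=cv2.INTER_CUBIC))
E
```

```text
(no output)
```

View pics/f_w2.png

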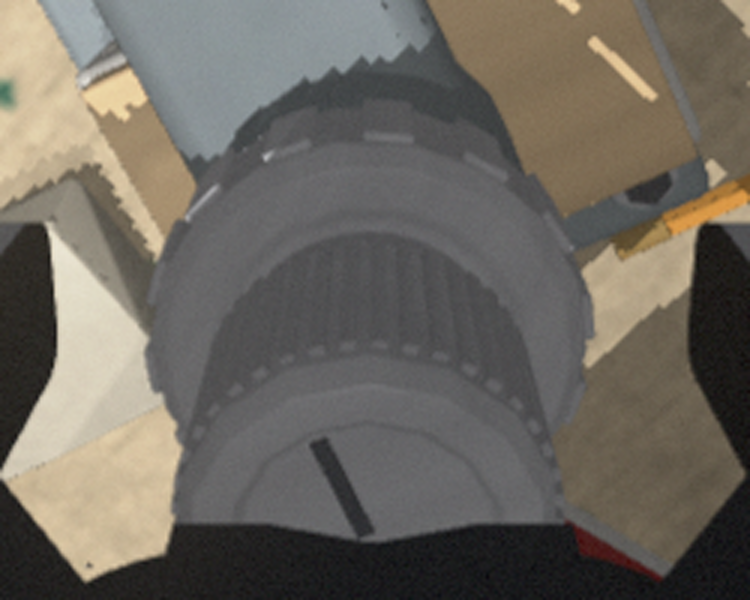

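Call:
carry_out --plan '[[[0, 0, 0], [0, 0, 0], 0.08], [[0, 0, 0], [0, 0, 0], 0.08], [[0, 0, 0], [0, 0, 0], 0.08]]'

```text
time_s: 10.55
position: [0.4362, 0.083, 0.1105]
tool_rot: [[0.46, -0.0, 0.888], [-0.888, -0.0, 0.46], [0.0, -1.0, -0.0]]
ft_force: [-0.2, 0.5, -0.0]
grip_width: 0.08
```

```bash
python3 st.py; cat > ov2.py <<'E'
from h import *
def ov2(name,c,zs,box,s=3,cam="wrist"):
    o=env.observe(); p=env.get_image(cam); im=p["image"]
    x0,y0,x1,y1=box
    big=cv2.resize(im[y0:y1,x0:x1],None,fx=s,fy=s,interpolation=cv2.INTER_CUBIC)
    cv2.imwrite(f"pics/{name}_raw.png",big[:,:,::-1])
    for r,z,col in zs:
        pts=[proj(p,[c[0]+r*np.cos(a),c[1]+r*np.sin(a),z],o) for a in np.linspace(0,6.283,90)]
        pts=((np.array(pts)-[x0,y0]+.5)*s-.5).round().astype(int)
        cv2.polylines(big,[pts],True,col,1)
    cv2.imwrite(f"pics/{name}.png",big[:,:,::-1])
E
python3 - <<'E'
from ov2 import *
ov2("i_w",(.4364,.0832),[(.018,.172,(255,0,0)),(.018,.144,(255,0,0)),(.027,.141,(0,255,0)),(.027,.1427,(255,255,0)),(.025,.122,(80,80,255))],(200,220,450,420))
E
python3 st.py
```

```text
t 10.55 pos [0.4362 0.083  0.1105] yaw -62.59 q6 58.03 F [-0.2  0.5 -0. ] M [ 0.02   0.047 -0.016] eff6 0.004 w 0.08 tilt [-1.e-04 -1.e-04 -1.e+00]
t 10.6 pos [0.4362 0.083  0.1105] yaw -62.59 q6 58.03 F [ 0.1  0.3 -0.5] M [-0.03  -0.042 -0.007] eff6 0.003 w 0.0799 tilt [-1.e-04 -1.e-04 -1.e+00]
```

View pics/i_w.png

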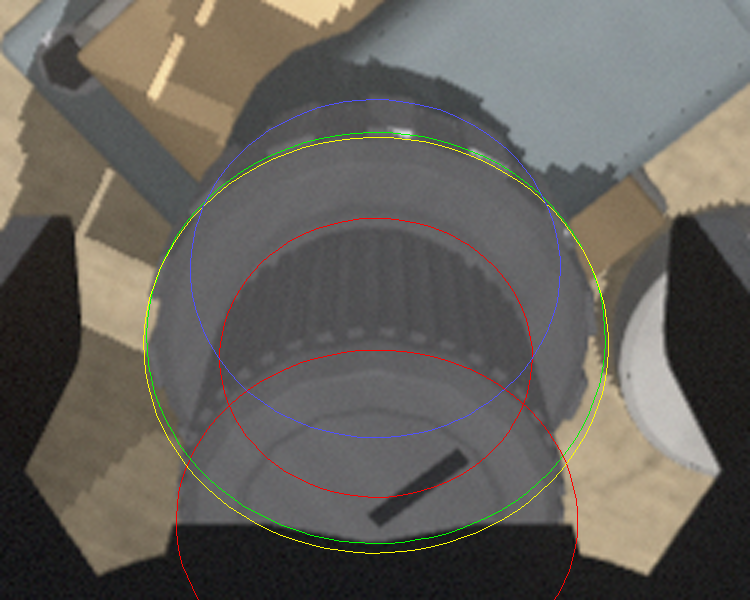

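View pics/i_w_raw.png

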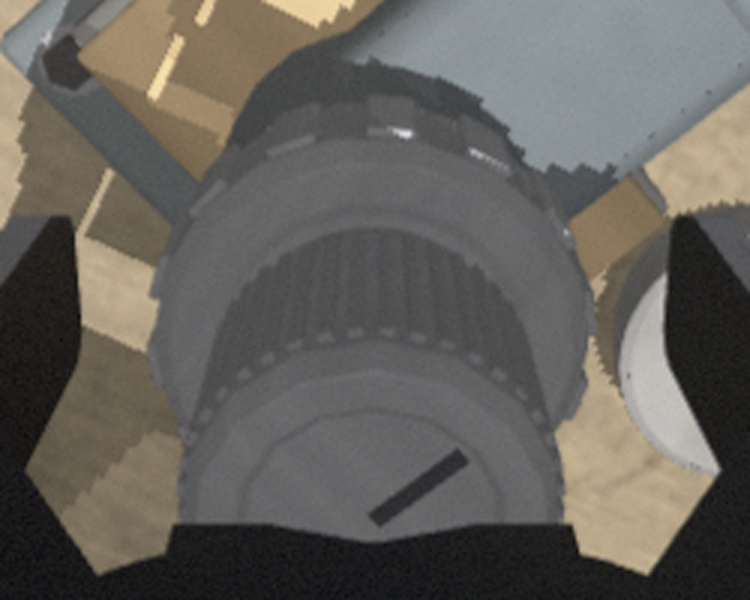

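```bash
python3 - <<'E'
from h import *
o=env.observe(); p=env.get_image("wrist")
c=np.array([.4362,.083]); zt=o["tool_rot"][:2,2]
def row(r,z,dz,fwd=0):
    q=dict(o);q["position"]=o["position"]+[0,0,dz]+np.r_[zt*fwd,0]
    return 3*proj(p,[*(c+zt*r),z],q)[1]-660
for dz in(0,-.001,-.002,-.003):
    print(dz,[round(row(r,z,dz)-row(r,z,0),1) for r,z in[(.026,.141),(.018,.144),(.018,.172),(.012,.172)]],"ring rise1.7:",round(row(.026,.1393,dz)-row(.026,.141,0),1))
print([row(.018,.172,0,f)-row(.018,.172,0) for f in(.001,)],[row(.026,.141,0,f)-row(.026,.141,0) for f in(.001,)])
E
python3 - <<'E'
import cv2,numpy as np
a=cv2.imread("pics/f_w2.png");b=cv2.imread("pics/i_w_raw.png")
cv2.imwrite("pics/cmp.png",np.hstack([a[60:460,180:560],b[60:460,180:560]]))
E
```

```text
0 [np.float64(0.0), np.float64(0.0), np.float64(0.0), np.float64(0.0)] ring rise1.7: -5.0
-0.001 [np.float64(3.0), np.float64(3.7), np.float64(6.2), np.float64(6.7)] ring rise1.7: -2.1
-0.002 [np.float64(6.1), np.float64(7.4), np.float64(12.5), np.float64(13.6)] ring rise1.7: 0.9
-0.003 [np.float64(9.2), np.float64(11.2), np.float64(19.0), np.float64(20.7)] ring rise1.7: 3.9
[np.float64(10.43987779292479)] [np.float64(8.450942563055833)]
```

View pics/cmp.png

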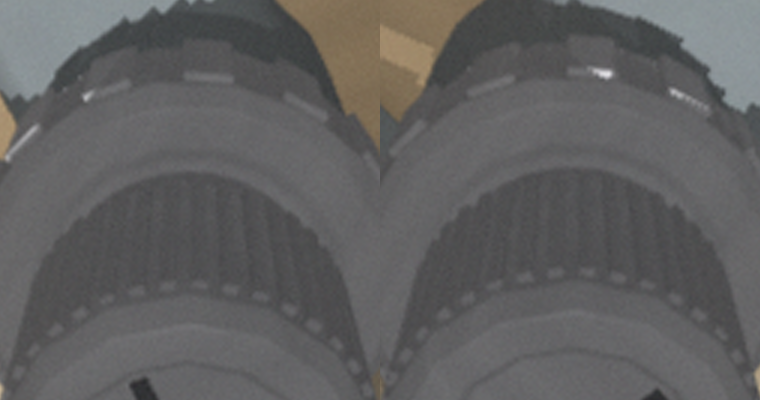

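Call:
carry_out --plan '[[[0, -0.0345, 0], [0, 0, 0], 0.08], [[0, 0, 0], [0, -10.5, 0], 0.08], [[0, 0, 0], [0, -10.5, 0], 0.08], [[0, 0, 0], [0, -10.5, 0], 0.08], [[0, 0, 0], [0, -10.5, 0], 0.08], [[0, 0, 0], [0, -10.5, 0], 0.08], [[0, 0, 0], [0, -10.5, 0], 0.08], [[0, 0, 0], [0, -10.5, 0], 0.08]]'

```text
time_s: 11.65
position: [0.4362, 0.0831, 0.145]
tool_rot: [[0.981, -0.0, -0.195], [0.195, -0.0, 0.981], [-0.0, -1.0, 0.0]]
ft_force: [0.5, 0.2, 0.8]
grip_width: 0.0799
```

Call:
carry_out --plan '[[[0, 0, 0], [0, -10.5, 0], 0.08], [[0, 0, 0], [0, -10.5, 0], 0.08], [[0, 0, 0], [0, -10.5, 0], 0.08], [[0, 0, 0], [0, -10.5, 0], 0.08], [[0, 0, 0], [0, -10.5, 0], 0.08], [[0, 0, 0], [0, -10.5, 0], 0.08], [[0, 0, 0], [0, -10.5, 0], 0.08], [[0, 0, 0], [0, -10.5, 0], 0.08]]'

```text
time_s: 12.65
position: [0.4362, 0.0831, 0.145]
tool_rot: [[-0.092, -0.0, -0.996], [0.996, -0.0, -0.092], [-0.0, -1.0, 0.0]]
ft_force: [-0.3, -0.1, -0.6]
grip_width: 0.0803
```

Call:
carry_out --plan '[[[0, 0, 0], [0, -10.5, 0], 0.08], [[0, 0, 0], [0, 0, 0], 0.08]]'

```text
time_s: 12.9
position: [0.4362, 0.0831, 0.145]
tool_rot: [[-0.264, -0.0, -0.964], [0.964, -0.0, -0.264], [-0.0, -1.0, 0.0]]
ft_force: [0.6, -0.1, -0.7]
grip_width: 0.0802
```

```bash
python3 st.py; python3 - <<'E'
from ov2 import *
ov2("j_w",(.4364,.0832),[(.018,.172,(255,0,0)),(.018,.144,(255,0,0)),(.027,.141,(0,255,0))],(200,220,450,420))
p=env.get_image("side"); save("j_side",p["image"],(300,200,400,275),8)
E
python3 st.py
```

```text
t 12.9 pos [0.4362 0.0831 0.145 ] yaw 105.33 q6 -109.88 F [ 0.6 -0.1 -0.7] M [-0.041  0.013  0.025] eff6 -1.059 w 0.0802 tilt [-1.e-04 -0.e+00 -1.e+00]
t 13.0 pos [0.4362 0.0831 0.145 ] yaw 105.21 q6 -109.76 F [-0.8  0.6 -0.2] M [-0.     0.015 -0.006] eff6 -0.081 w 0.08 tilt [-1.e-04 -0.e+00 -1.e+00]
```

View pics/j_w.png

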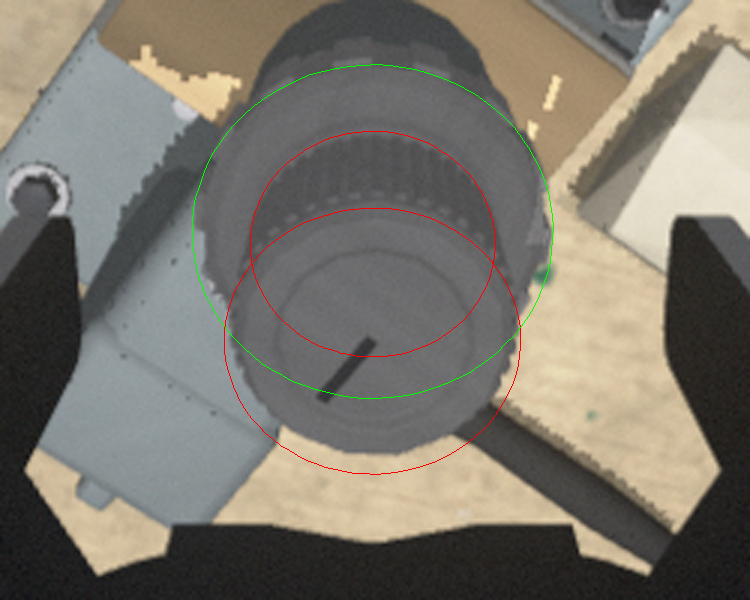

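View pics/j_side.png

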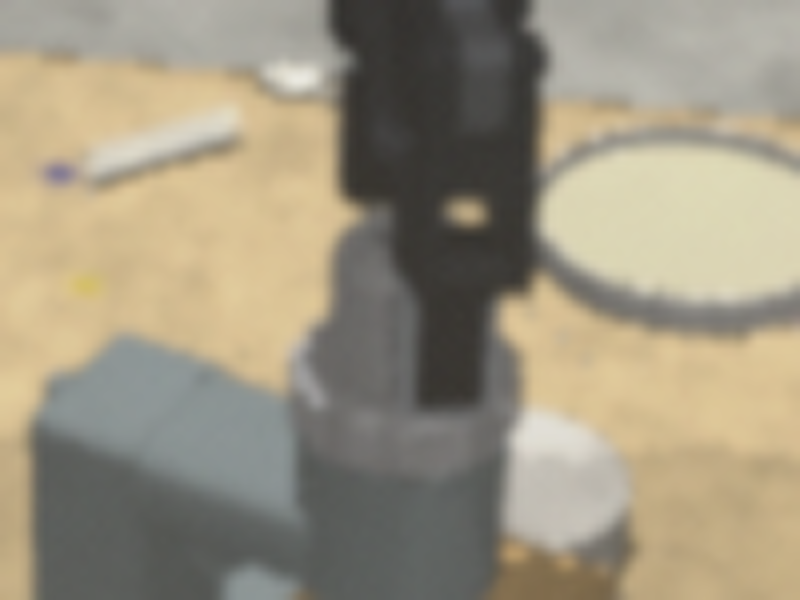

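Call:
carry_out --plan '[[[0, 0, 0], [0, 0, 0], 0.03], [[0, 0, 0], [0, 0, 0], 0.03], [[0, 0, 0], [0, 0, 0], 0.03], [[0, 0, 0], [0, 0, 0], 0.03], [[0, 0, 0], [0, 0, 0], 0.03]]' --force 30

```text
time_s: 13.62
position: [0.4362, 0.0832, 0.1452]
tool_rot: [[-0.266, 0.0, -0.964], [0.964, 0.0, -0.266], [0.0, -1.0, -0.0]]
ft_force: [-1.4, 1.4, 4.4]
grip_width: 0.0351
```

```bash
python3 st.py; python3 - <<'E'
from ov2 import *
ov2("k_w",(.4364,.0832),[],(200,220,450,420))
E
python3 st.py
```

```text
t 13.62 pos [0.4362 0.0832 0.1452] yaw 105.41 q6 -109.97 F [-1.4  1.4  4.4] M [ 0.346  0.368 -0.019] eff6 -0.043 w 0.0351 tilt [ 2.e-04  2.e-04 -1.e+00]
t 13.68 pos [0.4362 0.0833 0.1452] yaw 105.42 q6 -109.97 F [-0.4  2.2  5.1] M [ 0.321  0.235 -0.055] eff6 -0.044 w 0.0352 tilt [ 1.e-04  2.e-04 -1.e+00]
```

View pics/k_w.png

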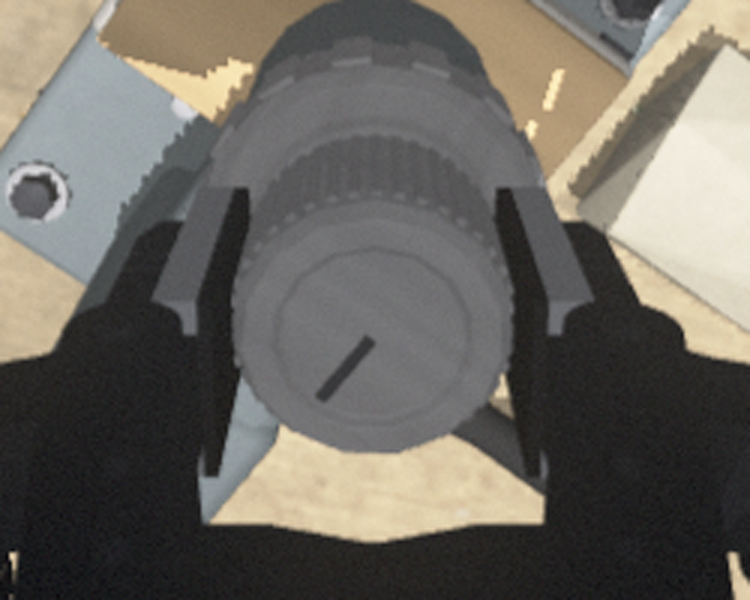

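Call:
carry_out --plan '[[[0, 0, 0], [0, 5, 0], 0.03], [[0, 0, 0], [0, 5, 0], 0.03], [[0, 0, 0], [0, 5, 0], 0.03], [[0, 0, 0], [0, 5, 0], 0.03], [[0, 0, 0], [0, 5, 0], 0.03], [[0, 0, 0], [0, 5, 0], 0.03], [[0, 0, 0], [0, 5, 0], 0.03], [[0, 0, 0], [0, 5, 0], 0.03]]'

```text
time_s: 14.68
position: [0.4362, 0.0835, 0.1452]
tool_rot: [[0.418, 0.0, -0.908], [0.908, 0.001, 0.418], [0.001, -1.0, 0.0]]
ft_force: [-1.4, 3.9, 4.8]
grip_width: 0.0354
```

```bash
python3 st.py; python3 - <<'E'
from ov2 import *
ov2("l_w",(.4364,.0832),[],(200,220,450,420))
E
python3 st.py
```

```text
t 14.68 pos [0.4362 0.0835 0.1452] yaw 65.27 q6 -69.82 F [-1.4  3.9  4.8] M [0.635 0.243 0.003] eff6 -0.877 w 0.0354 tilt [ 3.e-04  8.e-04 -1.e+00]
t 14.72 pos [0.4362 0.0835 0.1452] yaw 65.07 q6 -69.62 F [-1.1  3.9  5. ] M [ 0.673  0.211 -0.065] eff6 -0.325 w 0.0353 tilt [ 3.e-04  8.e-04 -1.e+00]
```

View pics/l_w.png

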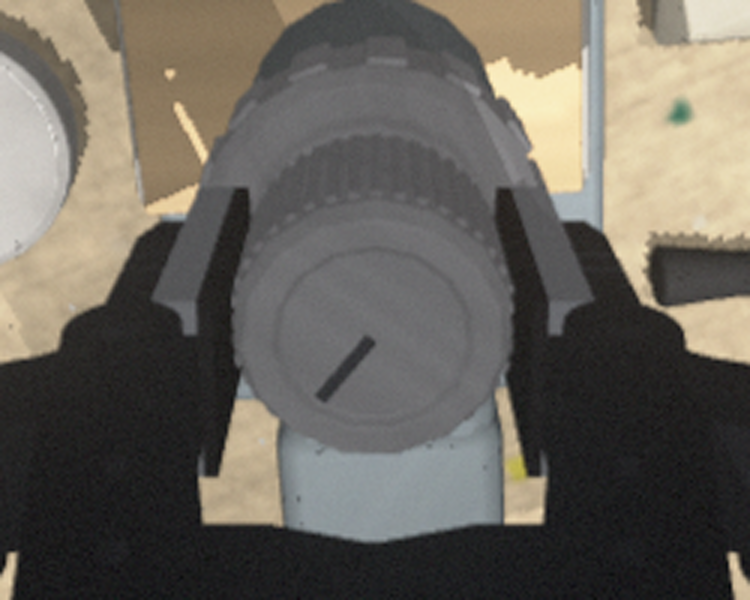

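```bash
cat > tq.py <<'E'
from h import *
L=[];Q=[]
for i in range(4):
    o=env.observe();L.append([*o["wrist_torque"],*o["ft_force"]]); env.get_image("side")
L=np.array(L);R=o["tool_rot"]
print("t",round(o["time_s"],2),"yaw",np.degrees(np.arctan2(R[1,0],R[0,0])).round(2),"q6",o["q"][5].round(2),"Mz",L[:,2].round(3),"mean",L.mean(0).round(3),"pos",o["position"].round(4))
E
echo
```

Call:
carry_out --plan '[[[0, 0, 0], [0, 5, 0], 0.03], [[0, 0, 0], [0, 5, 0], 0.03], [[0, 0, 0], [0, 5, 0], 0.03]]'

```text
time_s: 15.1
position: [0.4363, 0.0836, 0.1452]
tool_rot: [[0.638, 0.0, -0.77], [0.77, 0.001, 0.638], [0.001, -1.0, 0.0]]
ft_force: [-1.5, 4.7, 5.0]
grip_width: 0.0352
```

```bash
python3 tq.py
```

```text
t 15.25 yaw 50.5 q6 -55.06 Mz [ 0.028 -0.031 -0.058 -0.028] mean [ 0.821  0.182 -0.022 -1.272  5.067  4.818] pos [0.4363 0.0836 0.1452]
```

Call:
carry_out --plan '[[[0, 0, 0], [0, 5, 0], 0.03], [[0, 0, 0], [0, 5, 0], 0.03], [[0, 0, 0], [0, 5, 0], 0.03]]'

```text
time_s: 15.68
position: [0.4364, 0.0836, 0.1452]
tool_rot: [[0.815, 0.001, -0.579], [0.579, 0.001, 0.815], [0.001, -1.0, 0.001]]
ft_force: [-0.8, 5.4, 4.6]
grip_width: 0.0353
```

```bash
python3 tq.py
```

```text
t 15.82 yaw 35.5 q6 -40.06 Mz [ 0.074 -0.008 -0.075 -0.074] mean [ 0.922  0.108 -0.021 -0.729  5.745  4.448] pos [0.4364 0.0836 0.1452]
```

Call:
carry_out --plan '[[[0, 0, 0], [0, 5, 0], 0.03], [[0, 0, 0], [0, 5, 0], 0.03], [[0, 0, 0], [0, 5, 0], 0.03]]'

```text
time_s: 16.25
position: [0.4364, 0.0837, 0.1452]
tool_rot: [[0.937, 0.001, -0.348], [0.348, 0.001, 0.937], [0.001, -1.0, 0.001]]
ft_force: [-0.3, 5.8, 4.2]
grip_width: 0.0353
```

```bash
python3 tq.py
```

```text
t 16.4 yaw 20.5 q6 -25.06 Mz [ 0.048 -0.07  -0.03  -0.008] mean [ 0.966  0.034 -0.015 -0.33   5.754  4.219] pos [0.4365 0.0837 0.1452]
```

Call:
carry_out --plan '[[[0, 0, 0], [0, 5, 0], 0.03], [[0, 0, 0], [0, 5, 0], 0.03], [[0, 0, 0], [0, 5, 0], 0.03]]'

```text
time_s: 16.82
position: [0.4366, 0.0837, 0.1452]
tool_rot: [[0.996, 0.001, -0.094], [0.094, 0.001, 0.996], [0.001, -1.0, 0.001]]
ft_force: [0.1, 6.4, 4.2]
grip_width: 0.0352
```

```bash
python3 tq.py
```

```text
t 16.98 yaw 5.5 q6 -10.06 Mz [ 0.203  0.081 -0.077 -0.079] mean [ 0.989  0.04   0.032 -0.199  6.387  3.937] pos [0.4365 0.0837 0.1453]
```

Call:
carry_out --plan '[[[0, 0, 0], [0, 5, 0], 0.03], [[0, 0, 0], [0, 5, 0], 0.03], [[0, 0, 0], [0, 5, 0], 0.03]]'

```text
time_s: 17.4
position: [0.4366, 0.0837, 0.1454]
tool_rot: [[0.986, 0.002, 0.167], [-0.167, 0.001, 0.986], [0.001, -1.0, 0.001]]
ft_force: [-0.4, 5.8, 6.0]
grip_width: 0.0351
```

```bash
python3 tq.py
```

```text
t 17.55 yaw -9.48 q6 4.93 Mz [0.359 0.232 0.122 0.066] mean [0.976 0.052 0.195 0.026 5.782 5.702] pos [0.4367 0.0837 0.1454]
```

```bash
python3 - <<'E'
from ov2 import *
ov2("m_w",(.4364,.0832),[],(200,220,450,420))
E
python3 st.py
```

```text
t 17.65 pos [0.4366 0.0837 0.1454] yaw -9.46 q6 4.9 F [-0.6  5.3  6.5] M [0.952 0.052 0.037] eff6 0.067 w 0.0351 tilt [ 0.0015  0.0012 -1.    ]
```

View pics/m_w.png

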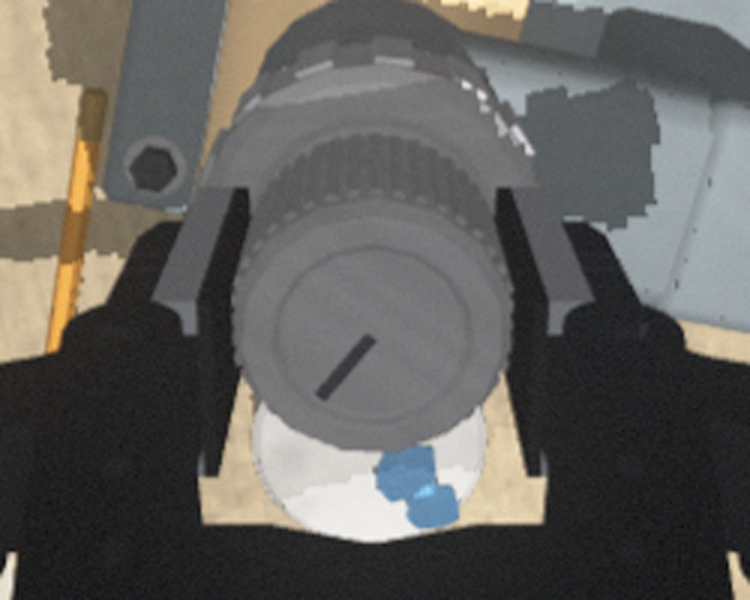

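Call:
carry_out --plan '[[[0, 0, 0], [0, 1, 0], 0.03], [[0, 0, 0], [0, 1, 0], 0.03]]'

```text
time_s: 17.9
position: [0.4367, 0.0837, 0.1454]
tool_rot: [[0.98, 0.002, 0.198], [-0.198, 0.001, 0.98], [0.001, -1.0, 0.001]]
ft_force: [0.3, 7.5, 6.5]
grip_width: 0.0349
```

```bash
python3 tq.py
```

```text
t 18.05 yaw -11.42 q6 6.88 Mz [0.469 0.364 0.393 0.373] mean [1.008 0.048 0.4   0.223 6.511 6.3  ] pos [0.4367 0.0837 0.1454]
```

Call:
carry_out --plan '[[[0, 0, 0], [0, -2.5, 0], 0.03], [[0, 0, 0], [0, -2.5, 0], 0.03], [[0, 0, 0], [0, 0, 0], 0.03]]'

```text
time_s: 18.48
position: [0.4366, 0.0837, 0.1454]
tool_rot: [[0.994, 0.001, 0.112], [-0.112, 0.001, 0.994], [0.001, -1.0, 0.001]]
ft_force: [-0.1, 7.2, 5.5]
grip_width: 0.0351
```

```bash
python3 tq.py
```

```text
t 18.62 yaw -6.46 q6 1.91 Mz [0.104 0.03  0.053 0.052] mean [ 0.993  0.086  0.06  -0.018  6.191  5.582] pos [0.4366 0.0837 0.1454]
```

```bash
python3 - <<'E'
from ov2 import *
ov2("n_w",(.4364,.0832),[],(200,220,450,420))
a=cv2.imread("pics/m_w.png");b=cv2.imread("pics/n_w.png")
cv2.imwrite("pics/cmp2.png",np.hstack([a[180:460,200:560],b[180:460,200:560]]))
E
```

```text
(no output)
```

View pics/cmp2.png

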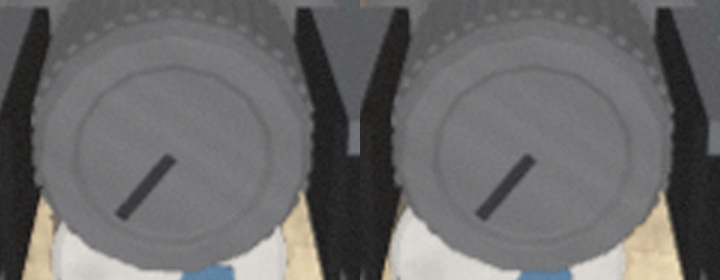

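Call:
carry_out --plan '[[[0, 0, 0], [0, 1, 0], 0.03], [[0, 0, 0], [0, 1, 0], 0.03]]'

```text
time_s: 18.98
position: [0.4367, 0.0837, 0.1454]
tool_rot: [[0.989, 0.002, 0.147], [-0.147, 0.001, 0.989], [0.001, -1.0, 0.001]]
ft_force: [-0.8, 6.8, 5.8]
grip_width: 0.035
```

```bash
python3 tq.py
```

```text
t 19.12 yaw -8.43 q6 3.89 Mz [0.358 0.319 0.249 0.258] mean [ 1.002  0.054  0.296 -0.15   6.376  5.655] pos [0.4366 0.0837 0.1454]
```

Call:
carry_out --plan '[[[0, 0, 0], [0, 0, 0], 0.08], [[0, 0, 0], [0, 0, 0], 0.08], [[0, 0, 0], [0, 0, 0], 0.08]]'

```text
time_s: 19.55
position: [0.4362, 0.0829, 0.1449]
tool_rot: [[0.989, -0.0, 0.149], [-0.149, -0.0, 0.989], [-0.0, -1.0, -0.0]]
ft_force: [0.3, 0.7, 0.3]
grip_width: 0.0798
```

```bash
python3 tq.py; python3 - <<'E'
from ov2 import *
ov2("o_w",(.4364,.0832),[],(200,220,450,420))
E
```

```text
t 19.7 yaw -8.57 q6 4.01 Mz [ 0.005 -0.011  0.004  0.028] mean [-0.001  0.001  0.006  0.321  0.089  0.003] pos [0.4362 0.083  0.145 ]
```

View pics/o_w.png

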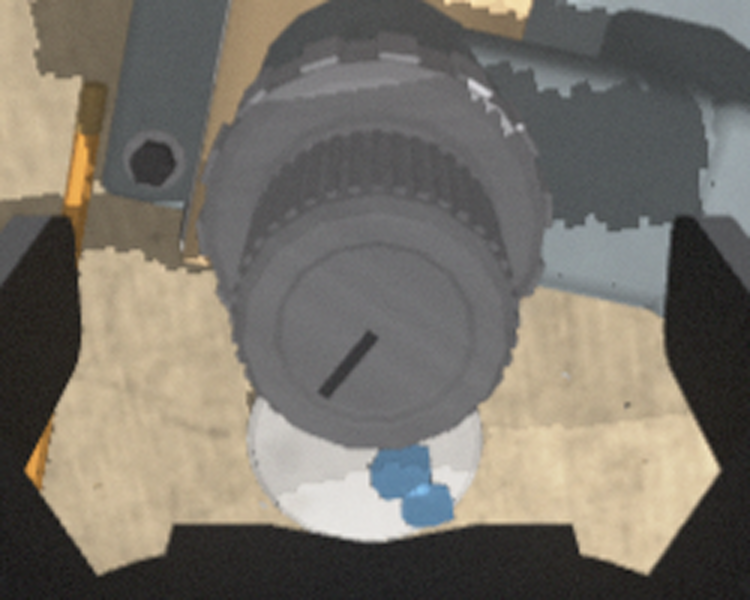

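Call:
carry_out --plan '[[[0.0003, 0, 0.0008], [0, 9, 0], 0.08], [[0, 0, 0], [0, 9, 0], 0.08], [[0, 0, 0], [0, 9, 0], 0.08], [[0, 0, 0], [0, 9, 0], 0.08], [[0, 0, 0], [0, 9, 0], 0.08], [[0, 0, 0], [0, 9, 0], 0.08], [[0, 0.033, 0], [0, 0, 0], 0.08], [[0, 0, 0], [0, 0, 0], 0.08]]'

```text
time_s: 20.8
position: [0.4356, 0.0839, 0.1109]
tool_rot: [[0.461, -0.004, 0.888], [-0.888, 0.0, 0.461], [-0.002, -1.0, -0.003]]
ft_force: [0.7, 0.2, 0.6]
grip_width: 0.0802
```

Call:
carry_out --plan '[[[0, 0, 0], [0, 0, 0], 0.04], [[0, 0, 0], [0, 0, 0], 0.04], [[0, 0, 0], [0, 0, 0], 0.04], [[0, 0, 0], [0, 0, 0], 0.04]]' --force 80

```text
time_s: 21.3
position: [0.4373, 0.0837, 0.1143]
tool_rot: [[0.461, 0.003, 0.887], [-0.887, -0.001, 0.461], [0.002, -1.0, 0.003]]
ft_force: [-5.1, -0.7, 16.0]
grip_width: 0.0529
```

```bash
python3 st.py; python3 tq.py; python3 - <<'E'
from ov2 import *
ov2("p_w",(.4364,.0832),[],(200,220,450,420))
E
```

```text
t 21.3 pos [0.4373 0.0837 0.1143] yaw -62.52 q6 58.1 F [-5.1 -0.7 16. ] M [-0.199  0.744  0.194] eff6 0.182 w 0.0529 tilt [ 3.3e-03 -8.0e-04 -1.0e+00]
t 21.45 yaw -62.53 q6 58.1 Mz [0.194 0.199 0.127 0.149] mean [-0.172  0.774  0.168 -4.458 -0.912 15.204] pos [0.4373 0.0837 0.1142]
```

View pics/p_w.png

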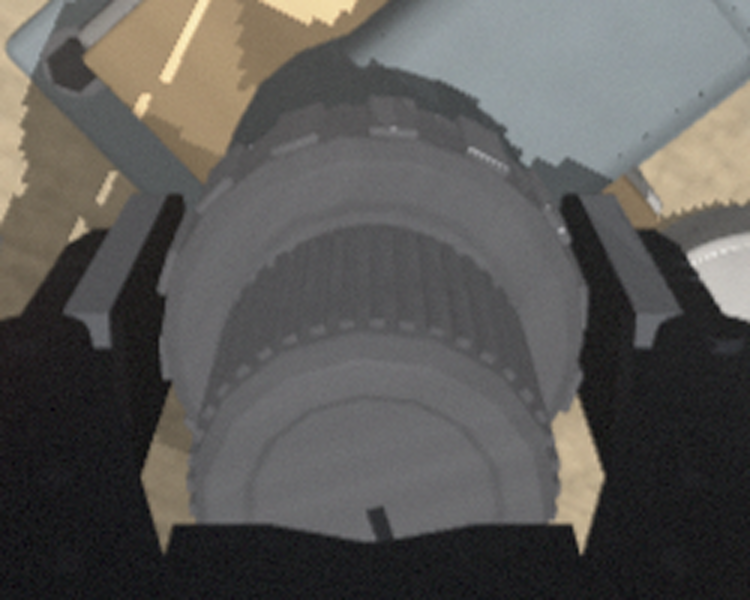

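Call:
carry_out --plan '[[[0, 0.0001, 0], [0, 5, 0], 0.04], [[0, 0.0001, 0], [0, 5, 0], 0.04], [[0, 0.0001, 0], [0, 5, 0], 0.04], [[0, 0.0001, 0], [0, 5, 0], 0.04], [[0, 0.0001, 0], [0, 5, 0], 0.04], [[0, 0.0001, 0], [0, 5, 0], 0.04], [[0, 0.0001, 0], [0, 5, 0], 0.04], [[0, 0.0001, 0], [0, 5, 0], 0.04]]'

```text
time_s: 22.55
position: [0.4368, 0.0834, 0.112]
tool_rot: [[-0.22, 0.001, 0.976], [-0.976, -0.001, -0.22], [0.001, -1.0, 0.001]]
ft_force: [-0.6, -4.0, -1.8]
grip_width: 0.0519
```

```bash
python3 st.py; python3 tq.py
```

```text
t 22.55 pos [0.4368 0.0834 0.112 ] yaw -102.7 q6 98.26 F [-0.6 -4.  -1.8] M [-0.366  0.1    0.292] eff6 -0.681 w 0.0519 tilt [ 8.0e-04 -1.1e-03 -1.0e+00]
t 22.7 yaw -102.5 q6 98.05 Mz [ 0.292  0.039 -0.194 -0.186] mean [-0.523  0.216 -0.012 -1.523 -4.74   0.37 ] pos [0.4368 0.0834 0.112 ]
```

Call:
carry_out --plan '[[[0, 0.0001, 0], [0, 5, 0], 0.04], [[0, 0.0001, 0], [0, 5, 0], 0.04], [[0, 0.0001, 0], [0, 5, 0], 0.04], [[0, 0.0001, 0], [0, 5, 0], 0.04], [[0, 0.0001, 0], [0, 5, 0], 0.04], [[0, 0.0001, 0], [0, 5, 0], 0.04]]'

```text
time_s: 23.5
position: [0.4368, 0.0833, 0.1117]
tool_rot: [[-0.676, 0.001, 0.737], [-0.737, -0.002, -0.676], [0.0, -1.0, 0.002]]
ft_force: [-2.8, -6.3, 7.1]
grip_width: 0.052
```

```bash
python3 st.py; python3 tq.py
```

```text
t 23.5 pos [0.4368 0.0833 0.1117] yaw -132.53 q6 128.11 F [-2.8 -6.3  7.1] M [-0.707  0.485  0.535] eff6 -0.357 w 0.052 tilt [ 0.0012 -0.0016 -1.    ]
t 23.65 yaw -132.44 q6 128.01 Mz [0.535 0.32  0.108 0.078] mean [-0.757  0.504  0.26  -3.689 -6.314  6.792] pos [0.4368 0.0834 0.1118]
```

Call:
carry_out --plan '[[[0, 0, 0], [0, 3, 0], 0.04], [[0, 0, 0], [0, 3, 0], 0.04], [[0, 0, 0], [0, 2, 0], 0.04]]'

```text
time_s: 24.08
position: [0.4368, 0.0833, 0.1117]
tool_rot: [[-0.769, 0.001, 0.639], [-0.639, -0.003, -0.769], [0.001, -1.0, 0.003]]
ft_force: [-3.3, -4.3, 5.8]
grip_width: 0.0516
```

```bash
python3 st.py; python3 tq.py; python3 - <<'E'
from ov2 import *
ov2("q_w",(.4364,.0832),[],(200,220,450,420))
E
```

```text
t 24.07 pos [0.4368 0.0833 0.1117] yaw -140.26 q6 135.9 F [-3.3 -4.3  5.8] M [-0.636  0.247  2.046] eff6 2.006 w 0.0516 tilt [ 0.0014 -0.0025 -1.    ]
t 24.23 yaw -140.17 q6 135.82 Mz [2.046 2.159 2.057 2.   ] mean [-0.661  0.218  2.065 -3.46  -5.197  5.501] pos [0.4368 0.0833 0.1117]
```

View pics/q_w.png

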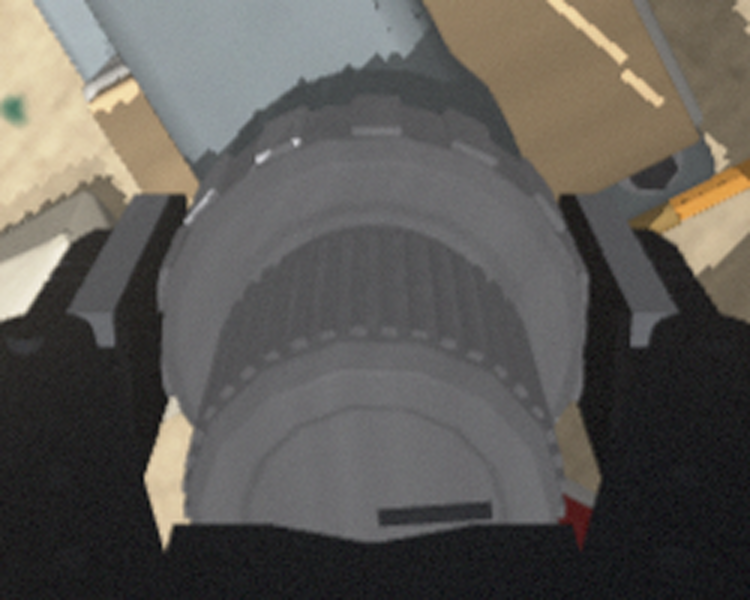

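Call:
carry_out --plan '[[[0, 0, 0], [0, 0, 0], 0.08], [[0, 0, 0], [0, 0, 0], 0.08], [[0, 0, 0], [0, 0, 0], 0.08]]'

```text
time_s: 24.7
position: [0.4368, 0.0839, 0.1108]
tool_rot: [[-0.772, 0.001, 0.635], [-0.635, 0.0, -0.772], [-0.001, -1.0, 0.0]]
ft_force: [-0.3, 0.6, -0.7]
grip_width: 0.0799
```

```bash
python3 tq.py; python3 - <<'E'
from ov2 import *
ov2("r_w",(.4364,.0832),[],(200,220,450,420))
E
```

```text
t 24.85 yaw -140.57 q6 136.11 Mz [-0.008  0.006  0.022 -0.034] mean [-0.001  0.015 -0.004 -0.352  0.072 -0.019] pos [0.4367 0.0839 0.1107]
```

View pics/r_w.png

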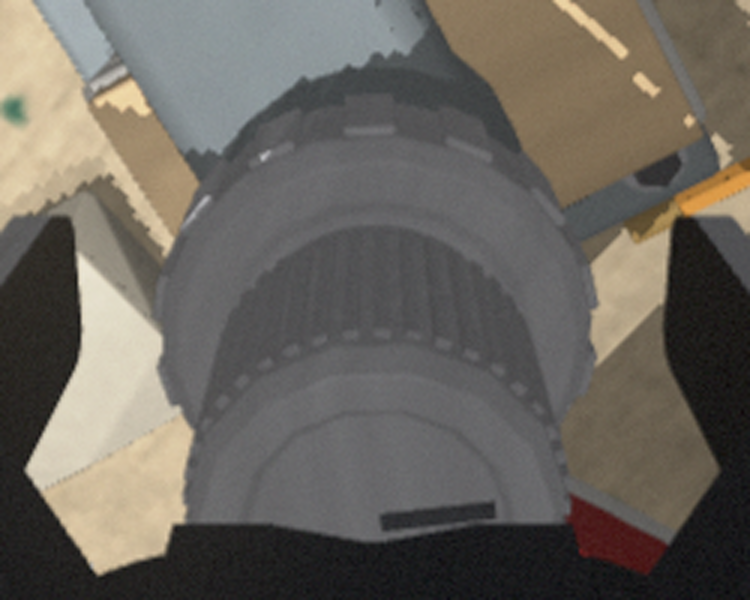

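Call:
carry_out --plan '[[[0, -0.03, 0], [0, 0, 0], 0.08], [[0, -0.04, 0], [0, 0, 0], 0.08], [[0, -0.04, 0], [0, 0, 0], 0.08], [[0, -0.04, 0], [0, 0, 0], 0.08], [[0, 0, 0], [0, 0, 0], 0.08], [[0, 0, 0], [0, 0, 0], 0.08]]'

```text
time_s: 25.7
position: [0.4362, 0.0839, 0.2598]
tool_rot: [[-0.772, -0.001, 0.635], [-0.635, 0.0, -0.772], [0.001, -1.0, -0.001]]
ft_force: [-0.2, 0.1, -0.4]
grip_width: 0.08
```

```bash
python3 st.py; python3 - <<'E'
from h import *
import cv2
p=env.get_image("scene"); save("s_scene",p["image"],(210,180,370,360),3.3)
q=env.get_image("side"); save("s_side",q["image"],(250,210,410,370),3.7)
for nm,a,r in(("scene","pics/a_scene.png",p),("side","pics/a_side.png",q)):
    for t in["mould","cast_lump","jar_lids","burnisher"]:
        for d in env.outline_of(t,r)[:1]: print(nm,t,d["conf"],np.argwhere(d["mask"]).mean(0)[::-1].round(1))
E
```

```text
t 25.7 pos [0.4362 0.0839 0.2598] yaw -140.57 q6 136.12 F [-0.2  0.1 -0.4] M [-0.019 -0.046 -0.023] eff6 -0.0 w 0.08 tilt [-1.4e-03  1.0e-04 -1.0e+00]
scene mould 0.67 [277.8 237. ]
scene cast_lump 0.61 [242.1 250.1]
scene jar_lids 0.64 [323.7 339. ]
scene burnisher 0.46 [277.5 227.9]
side mould 0.61 [349.1 292.6]
side cast_lump 0.73 [349.5 292.8]
side jar_lids 0.7 [370.9 260.6]
side burnisher 0.91 [278.6 323.8]
```

View pics/s_scene.png

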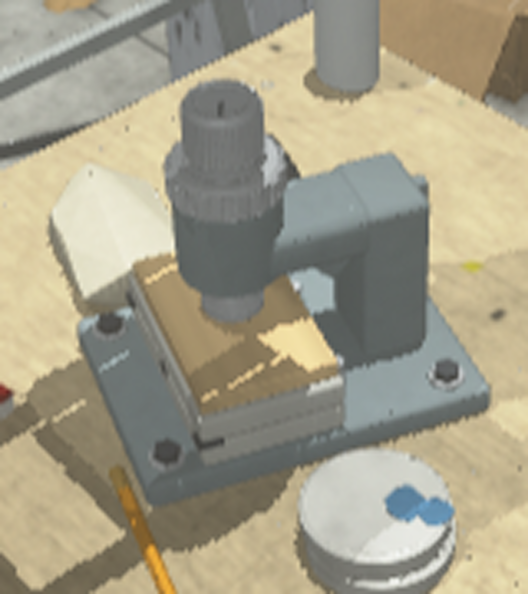

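View pics/s_side.png

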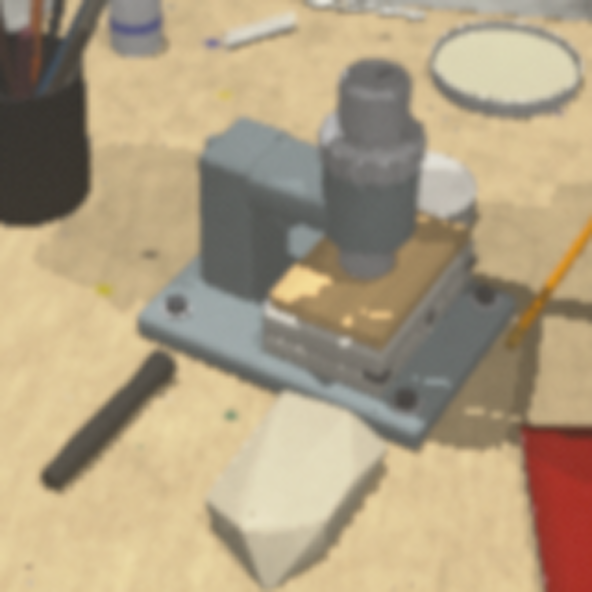

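Nothing in either picture has shifted: the mould edges, lump, lids and burnisher are at the same pixels as at the start. The foot is down on the board, so I'm handing in.

```bash
python3 -c "
from rig import env
print(env.close_job())"
```

```text
the job is handed in; nothing more can be done
None
```

The mould is clamped and the lock ring is done up again. I handed the job in at about 26 s, well inside the 72 s limit. The hand-in gives no verdict, and I could not measure the foot or washer forces directly.

- **Loosening:** I turned the lock ring 75° anticlockwise. The head then turned freely (about 0.05 N m), so the lock was off. I could not confirm the ring's rise from the pictures.
- **Pressing:** I wound the head clockwise about 117°, then backed it off 5° because the torque suggested up to about 86 N. I went forward again by 2°, and the torque there was 0.30 to 0.36 N m. I estimate about 60 N on the mould, give or take 12 N, allowing for sensor noise and the spread in the head's torque per N. The mark on the head showed no slip in the grip.
- **Tightening:** I regripped the ring at the same angle and turned it back 78°, about 3° past where it started, judging by the gripper's angle. The torque reached about 2 N m, more than the 0.7 N m or so I expected, so it was probably at its end stop. The lugs look within a few degrees of where they began. The mark on the head had not moved.
- **Last check:** Compared by eye with the first pictures, the mould, lump, lids and burnisher are where they were. Some of the detector's last reports were wrong: it gave the ring's position for the mould and the head's for the burnisher, so I relied on the pictures. The arm had been raised clear of the press.

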